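# Count three cartons into the batching lane and shut its gate

## Robot

A 7-joint arm with a two-finger parallel gripper is mounted at the origin on the work surface; the furniture and walls round the work are solid. World frame = base frame: x ahead of the robot, y to its left, z up, the work surface at z = 0. Lengths are in m, angles in rad, forces in N, time in s.
With the tool pointing down it reaches from about 0.4 to 0.9 m from the base axis. Payload 5.5 kg.
Tool frame: the origin (TCP) lies between the finger pads; the fingertips stand 8 mm ahead of it and the grasp point (between the pads) lies 11 mm behind it; z points along the fingers, y is the line along which they close (so a half turn about z gives the same grasp; the last joint's range is limited). The gripper opens to 92 mm and grips with 3 to 60 N. Pads are 19 mm wide; open, the fingers measure 130 mm over their backs; the gripper's body (75 mm by 190 mm) begins 47 mm behind the grasp point.
Start: joints at [-0.938, 0.501, -0.427, 1.55, 0.221, 1.138, -0.21], TCP at [0.235, 0.606, 0.235] pointing down, gripper open.
Joint ranges: [-2.88, 2.88], [-0.31, 2.03], [-1.54, 1.56], [0.2, 2.42], [-1.41, 4.55], [0.19, 2.02], [-2.57, 2.57]. Speed limits (rad/s): [2.57, 2.57, 3.14, 3.14, 3.14, 3.14, 3.14].

## Interface

Orientations are given as a rotation vector (axis times angle).
In Python, from station import env gives the robot as it stands. The module is installed in compiled form; this text tells all that it offers.
- The arm moves only by the shell command python3 -m pendant 'ROWS' [FORCE]. ROWS is JSON, a list of rows, each a list of 7 numbers: the gripper command: -1 is shut, 1 is fully open, values between are in proportion, then the shift along the world's x, y, z normalised to -1 to 1, where 1 is 25 mm, then the turn, a rotation vector about the world's x, y, z normalised to -1 to 1, where 1 is 5 degrees. In form: [[claw, x, y, z, rx, ry, rz], ...]. A call has 1 to 8 rows; each row shifts and turns the commanded pose from where the row before left it; what a row does not reach is not made up. A row lasts 1/8 s, in which the tool goes at most 62.5 mm and 10.7 degrees, less where a joint would pass 70% of its speed; a pose out of reach is approached as far as the arm can. A call with a number of a shift or a turn outside -1 to 1 is refused whole. A call with a gripper value outside its range is refused whole. The fingers move at their own pace and stop on an object; FORCE is the grip in N (left out, the last holds). Time passes only in rows, so rows that do not move let the fingers close. It gives the time, the measured TCP pose, the force, the opening and the grip force at its end, in the units of the state.
- env.get_obs(): the state, without advancing time (a new reading comes with each control period).
- env.capture(name): name is "scene" or "top" or "wrist"; returns the picture (384x512x3 uint8, red, green, blue); there is no depth.
- env.camera_info(name): a dict with "intrinsics" (3x3 intrinsics, pixels), "world_to_cam" (4x4, takes a point from world to camera coordinates); the wrist camera has in their place "tool_from_camera" (4x4, takes a point from camera to tool coordinates, whose origin is the TCP and whose axes are the flange's). Camera axes: x right, y up, looking along -z (the intrinsics and any distortion apply to the point x, -y, -z); pixel columns grow to the right and rows downward; lengths in m; the calibration is good to about 2 mm. A picture is of the moment at which its call begins: read the wrist's pose just before it. camera_info takes no time and is no camera call.
- env.close_job(): hands the job in; it is judged then, once.
The state is a dict: "clock": time; "q": joint angles; "joint_vel": joint speeds; "joint_efforts": joint torques, N m; "ee_pos": TCP position; "tool_rot": TCP orientation; "wrist_force": force on the tool from outside, world axes, zero at the start; "wrist_torque": the same for the moment, N m; "gripper_width": finger opening in m; "grip_force": force on a finger pad.
Only numpy, scipy, OpenCV 4.12 (cv2) and the standard library are available. Lean on these libraries where they do the work, as an engineer would, in place of code of your own. Each camera call takes 0.05 s, during which the arm holds its last target. There are 200 camera calls.

## Task

Make up a batch of three tan cartons in the lane: slide in as many as are missing, along the bench without lifting them, and leave the spare carton standing where it is. Then swing the gate fully shut behind the three; do not disturb the white box or the tape measure.

Things in the scene. Friction and masses are not known exactly. Their poses are not given: they have to be found in the camera images.
- lane: lane of bare aluminium strip fixed to the bench: two parallel walls 40 mm high, 6 mm thick, 125 mm apart inside, end stop 270 mm from the mouth; no floor: cartons slide in on the bench. Room for four in file with their 90 mm sides across. Origin: centre of the mouth at bench level; x points into the lane, y across it. Its outer feet stick out 13 mm from the walls, 3 mm thick
- wing_end (a point): outer end, 20 mm above the bench, of a fixed wing (70 mm long, 40 mm high) that splays outward from the mouth's -y corner at 0.65 rad to the lane's direction and guides cartons in. The gate is hinged at the +y corner
- gate (a joint): upright plywood gate at the mouth, 5 mm thick, 128 mm long, 43 mm high. Value = opening angle (rad): 0 shut across the mouth, against a stop; 1.57 straight out in line with the wall; at most 2.6, splayed out. Stays where left; 0.06 N m friction, so a light push swings it. At angle q it runs from its hinge along (-sin q, -cos q) in the lane's x, y
- gate_hinge (a point): the gate's hinge axis, 20 mm above the bench; lies 5 mm outside the mouth and 65.5 mm to +y in the lane's frame
- gate_end (a point): free end of the gate, 128 mm from its hinge, 20 mm above the bench
- carton_a_mid (a point): plain tan cardboard carton, closed, 60 (its x) x 90 (its y) x 45 (z) mm, about 0.12 kg, loose on the bench; this point is its centre, 22.5 mm above its underside. Alike with the other three cartons. Starts standing in the lane
- carton_b_mid (a point): plain tan cardboard carton, closed, 60 (its x) x 90 (its y) x 45 (z) mm, about 0.12 kg, loose on the bench; this point is its centre, 22.5 mm above its underside. Alike with the other three cartons. Starts on the bench out in front of the lane's mouth, its x axis pointing roughly at the mouth, 0.13 to 0.25 m from it, straight ahead of it
- carton_c_mid (a point): plain tan cardboard carton, closed, 60 (its x) x 90 (its y) x 45 (z) mm, about 0.12 kg, loose on the bench; this point is its centre, 22.5 mm above its underside. Alike with the other three cartons. Starts on the bench out in front of the lane's mouth, its x axis pointing roughly at the mouth, 0.13 to 0.25 m from it, off to the lane's -y side
- carton_d_mid (a point): plain tan cardboard carton, closed, 60 (its x) x 90 (its y) x 45 (z) mm, about 0.12 kg, loose on the bench; this point is its centre, 22.5 mm above its underside. Alike with the other three cartons. Starts on the bench out in front of the lane's mouth, its x axis pointing roughly at the mouth, 0.13 to 0.25 m from it, off to the lane's +y side
- white_box_mid (a point): bystander: smaller, lower white card box 55 x 75 x 30 mm, loose; its centre. Does not count as a carton
- measure_mid (a point): bystander: tape measure 64 x 83 x 35 mm, loose; its centre
There are look-alikes about, which are no part of the job. Leave any green or purple look-alike of the part that bears carton_c_mid alone.

How it is judged:
On the way, in this order (a step that is already met when the one before it is completed fails the run):
1. three cartons stand in the lane, the gate not yet shut (((x of each of carton_a_mid, carton_c_mid, carton_d_mid in the frame of lane above 0 m and horizontal distance between each of carton_a_mid, carton_c_mid, carton_d_mid and lane below 0.275 m) or (x of each of carton_a_mid, carton_b_mid, carton_d_mid in the frame of lane above 0 m and horizontal distance between each of carton_a_mid, carton_b_mid, carton_d_mid and lane below 0.275 m) or (x of each of carton_a_mid, carton_b_mid, carton_c_mid in the frame of lane above 0 m and horizontal distance between each of carton_a_mid, carton_b_mid, carton_c_mid and lane below 0.275 m)) and value of joint gate above 0.15 rad), for 0.1 s.
2. the gate is shut (value of joint gate below 0.08 rad), for 0.2 s.
At the end, for the whole second after the job is handed in: Exactly three of the four cartons are upright on the bench inside the lane (centres more than 22 mm past the mouth), the fourth is within 40 mm of where it started, the gate is within 0.08 rad of shut, the white box and tape measure are within 30 mm of where they were, and the cartons are at rest (((x of carton_a_mid in the frame of lane between 0.022 and 0.265 m and y of carton_a_mid in the frame of lane between -0.055 and 0.055 m and angle between each of carton_a_mid, carton_c_mid, carton_d_mid's own z axis and vertical below 0.15 rad and height (world z) of each of carton_a_mid, carton_c_mid, carton_d_mid below 0.03 m and x of carton_c_mid in the frame of lane between 0.022 and 0.265 m and y of carton_c_mid in the frame of lane between -0.055 and 0.055 m and x of carton_d_mid in the frame of lane between 0.022 and 0.265 m and y of carton_d_mid in the frame of lane between -0.055 and 0.055 m and distance of carton_b_mid from where it was at the start of the episode below 0.04 m) or (x of carton_a_mid in the frame of lane between 0.022 and 0.265 m and y of carton_a_mid in the frame of lane between -0.055 and 0.055 m and angle between each of carton_a_mid, carton_b_mid, carton_d_mid's own z axis and vertical below 0.15 rad and height (world z) of each of carton_a_mid, carton_b_mid, carton_d_mid below 0.03 m and x of carton_b_mid in the frame of lane between 0.022 and 0.265 m and y of carton_b_mid in the frame of lane between -0.055 and 0.055 m and x of carton_d_mid in the frame of lane between 0.022 and 0.265 m and y of carton_d_mid in the frame of lane between -0.055 and 0.055 m and distance of carton_c_mid from where it was at the start of the episode below 0.04 m) or (x of carton_a_mid in the frame of lane between 0.022 and 0.265 m and y of carton_a_mid in the frame of lane between -0.055 and 0.055 m and angle between each of carton_a_mid, carton_b_mid, carton_c_mid's own z axis and vertical below 0.15 rad and height (world z) of each of carton_a_mid, carton_b_mid, carton_c_mid below 0.03 m and x of carton_b_mid in the frame of lane between 0.022 and 0.265 m and y of carton_b_mid in the frame of lane between -0.055 and 0.055 m and x of carton_c_mid in the frame of lane between 0.022 and 0.265 m and y of carton_c_mid in the frame of lane between -0.055 and 0.055 m and distance of carton_d_mid from where it was at the start of the episode below 0.04 m)) and value of joint gate below 0.08 rad and linear speed of each of carton_a, carton_b, carton_c, carton_d below 0.02 m/s and distance of each of white_box_mid, measure_mid from where it was at the start of the episode below 0.03 m); the robot touches nothing.
It fails at once if a carton is lifted off the bench (height (world z) of any of carton_a_mid, carton_b_mid, carton_c_mid, carton_d_mid above 0.04 m).
It fails at once if the white box or the tape measure is pushed away (distance of any of white_box_mid, measure_mid from where it was at the start of the episode above 0.04 m).
It also fails if it takes over 72 s, if anything falls off the work surface, if the arm or the gripper's body presses on something with over 40 N, if the wrist force passes 120 N, or if a joint passes its speed limit or range.

## Working session

There is one attempt and no reset: what is moved stays moved. The work goes in short steps, Python scripts to look and compute and a shell command to move; the robot and the scene stay as the last step left them, time stands still between calls to the robot, and variables do not carry over. Pictures are saved under pics/ and viewed, at most 10 in all, crops included, and the job is handed in when it is done.

```bash
mkdir -p pics; python3 - <<'E'
from station import env
import cv2,numpy as np
for n in ("top","scene"):
    im=env.capture(n); cv2.imwrite(f"pics/{n}0.png",cv2.resize(im[:,:,::-1],(800,600),interpolation=cv2.INTER_CUBIC))
    i=env.camera_info(n); print(n,{k:np.round(v,3).tolist() if not isinstance(v,str) else v for k,v in i.items()})
o=env.get_obs();print({k:np.round(v,3).tolist() for k,v in o.items()})
E
```

```text
top {'intrinsics': [[480.733, 0.0, 263.605], [0.0, 480.733, 193.107], [0.0, 0.0, 1.0]], 'world_to_cam': [[0.027, -1.0, -0.009, -0.038], [0.998, 0.027, 0.063, -0.517], [-0.062, -0.011, 0.998, -1.11], [0.0, 0.0, 0.0, 1.0]]}
scene {'intrinsics': [[447.865, 0.0, 251.134], [0.0, 447.865, 193.833], [0.0, 0.0, 1.0]], 'world_to_cam': [[-0.607, -0.795, -0.008, 0.311], [0.554, -0.43, 0.713, -0.336], [-0.57, 0.428, 0.702, -0.706], [0.0, 0.0, 0.0, 1.0]]}
{'clock': 0.1, 'q': [-0.938, 0.502, -0.427, 1.551, 0.221, 1.138, -0.21], 'joint_vel': [-0.003, -0.001, -0.0, -0.002, 0.0, -0.001, 0.001], 'joint_efforts': [-0.012, -56.787, -5.838, -27.992, -0.069, 0.024, 0.0], 'ee_pos': [0.235, 0.605, 0.234], 'tool_rot': [-0.577, -3.088, 0.003], 'wrist_force': [0.646, 0.222, 0.369], 'wrist_torque': [-0.028, -0.015, 0.046], 'grip_force': 0.0, 'gripper_width': 0.092}
```

View pics/top0.png

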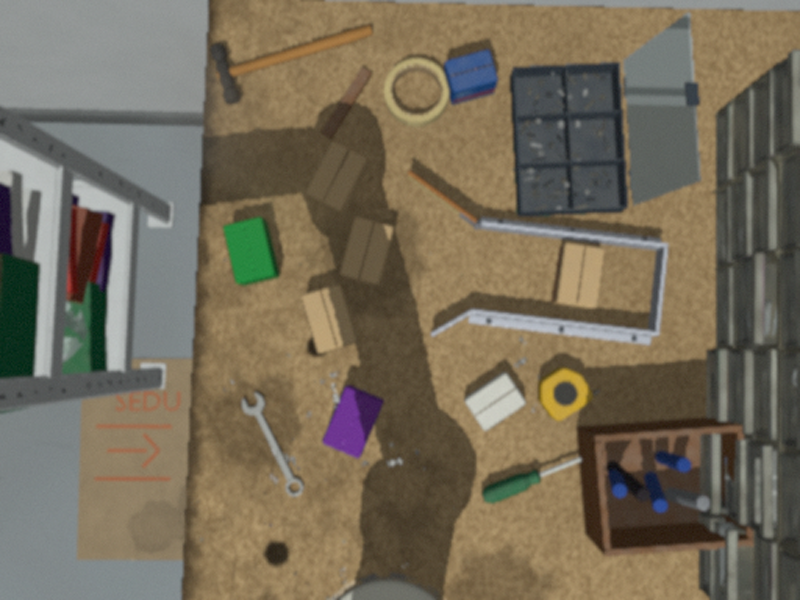

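View pics/scene0.png

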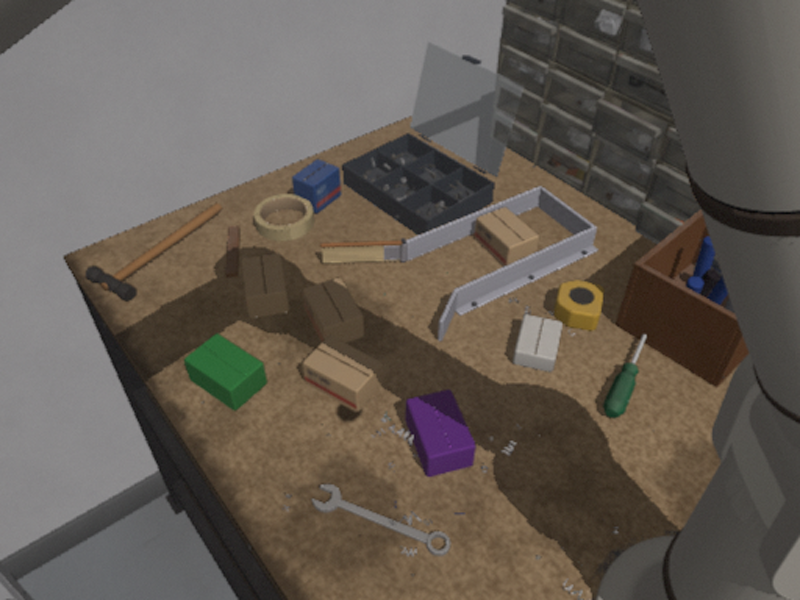

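Candidates in the 800x600 top view:
- Tan cartons: (580,275) is in the lane, so it is a. (368,250) is straight ahead, so it is b. (325,320) is on the -y side, so it is c. (337,177) is on the +y side, so it is d.
- Not cartons for this job: green (250,250), purple (353,422), white box (495,400), blue box (470,75).

The gate is the orange strip from (475,220) to (412,168), and the wing runs from (470,318) to (435,333). One carton is already in, so I need two more. I'll take b and c and leave d. Next is a close crop to check the choice and measure.

```bash
cat > h.py <<'E'
from station import env
import cv2,numpy as np
def w(name,uv,z):
    i=env.camera_info(name);K=np.array(i["intrinsics"]);T=np.array(i["world_to_cam"])
    u,v=uv;d=np.array([(u-K[0,2])/K[0,0],-(v-K[1,2])/K[1,1],-1.])
    R=T[:3,:3];c=-R.T@T[:3,3];d=R.T@d
    return (c+d*(z-c[2])/d[2])[:2]
def crop(name,x,y,wd,ht,s,out):
    im=env.capture(name)[:,:,::-1]
    cv2.imwrite("pics/"+out,cv2.resize(im[y:y+ht,x:x+wd],None,fx=s,fy=s,interpolation=cv2.INTER_CUBIC))
def c2n(p,x,y,s): return ((p[0]+.5)/s+x-.5,(p[1]+.5)/s+y-.5)
E
python3 -c "
from h import *
crop('top',185,80,250,160,3.2,'crop1.png')"
```

```text
(no output)
```

View pics/crop1.png

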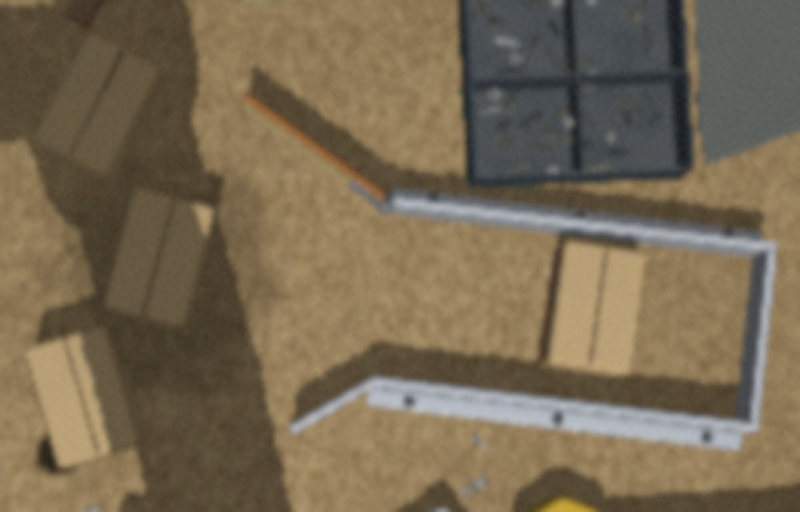

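The crop shows four plain tan cartons. b's top centre is at about (160,256) and c's at (82,398), half in shadow. d is at (98,105) and a is at (598,307) in the lane. The gate's top edge runs from (387,197) to (248,97). Now I'll convert these to world coordinates and check the sizes.

```bash
python3 - <<'E'
from h import *
f=lambda p,z:w('top',c2n(p,185,80,3.2),z)
C={'a':[(567,240),(645,250),(632,375),(549,363)],'b':[(140,188),(212,207),(181,325),(107,305)],'c':[(28,350),(105,328),(136,447),(62,467)],'d':[(92,35),(158,67),(105,177),(37,142)]}
g=[f(p,.043) for p in [(387,197),(248,97)]]
m=[f(p,.04) for p in [(385,197),(373,382),(755,430),(775,243),(292,432)]]
print('gate',np.round(g,3).tolist(),np.linalg.norm(g[0]-g[1]));print('walls',np.round(m,3).tolist())
ax=(m[3]-m[0])/np.linalg.norm(m[3]-m[0])+(m[2]-m[1])/np.linalg.norm(m[2]-m[1]);ax/=np.linalg.norm(ax)
ay=np.array([-ax[1],ax[0]]);print('width,len',(m[0]-m[1])@ay,(m[2]-m[1])@ax,(m[3]-m[0])@ax)
O=(m[0]+m[1])/2;O=O+ax*(((m[0]+m[1]+m[2]+m[3])/4-O)@ax-.138) # mid
print('O',O.round(4),'ax',ax.round(3),'yaw',np.degrees(np.arctan2(ax[1],ax[0])))
for k,v in C.items():
    q=np.array([f(p,.045) for p in v]);c=q.mean(0);x=(q[1]+q[2]-q[0]-q[3])/2;y=(q[0]+q[1]-q[2]-q[3])/2
    print(k,c.round(4),'size',np.linalg.norm(x).round(3),np.linalg.norm(y).round(3),'yaw',np.degrees([np.arctan2(x[1],x[0]),np.arctan2(-y[0],y[1]*1)if 0 else np.arctan2(y[1],y[0])-np.pi/2]).round(1),'lane',((c-O)@ax).round(3),((c-O)@ay).round(3))
d=g[1]-g[0];print('gate lane',(g[0]-O)@ax,(g[0]-O)@ay,'q',np.arctan2(-d@ax,-d@ay))
i=env.camera_info('wrist');print({k:np.round(v,3).tolist() for k,v in i.items()})
E
```

```text
gate [[0.639, -0.117], [0.709, -0.015]] 0.12374230875605108
walls [[0.639, -0.116], [0.505, -0.11], [0.478, -0.383], [0.613, -0.396], [0.468, -0.053]]
width,len 0.1336018710591905 0.27391436385055046 0.28152688869064973
O [ 0.5721 -0.1139] ax [-0.095 -0.995] yaw -95.46915745243295
a [ 0.5631 -0.2691] size 0.058 0.09 yaw [-96.3 -96.3] lane 0.155 0.006
b [0.5913 0.0446] size 0.054 0.088 yaw [-103.5 -103.4] lane -0.16 0.004
c [0.4882 0.0966] size 0.056 0.087 yaw [-72.9 -72.7] lane -0.201 -0.104
d [0.6996 0.0928] size 0.054 0.088 yaw [-115.3 -114.4] lane -0.218 0.107
gate lane -0.003173292233408041 0.06643527775384982 q 2.0789079339274856
{'intrinsics': [[271.902, 0.0, 259.029], [0.0, 271.902, 190.811], [0.0, 0.0, 1.0]], 'tool_from_camera': [[0.001, 0.967, 0.256, 0.068], [1.0, -0.001, -0.0, -0.0], [-0.0, 0.256, -0.967, -0.15], [0.0, 0.0, 0.0, 1.0]]}
```

```bash
for i in 1; do
python3 -m pendant '[[1,0.59,-0.93,0,0,0,0.06],[1,0.59,-0.93,0,0,0,0.06],[1,0.59,-0.93,0,0,0,0.06],[1,0.59,-0.93,0,0,0,0.06],[1,0.59,-0.93,0,0,0,0.06],[1,0.59,-0.93,0,0,0,0.06],[1,0.59,-0.93,0,0,0,0.06],[1,0.59,-0.93,0,0,0,0.06]]' 10
python3 -m pendant '[[1,0.59,-0.93,0,0,0,0.06],[1,0.59,-0.93,0,0,0,0.06],[1,0.59,-0.93,0,0,0,0.06],[1,0.59,-0.93,0,0,0,0.06],[1,0.59,-0.93,0,0,0,0.06],[1,0.59,-0.93,0,0,0,0.06],[1,0.59,-0.93,0,0,0,0.06],[1,0.59,-0.93,0,0,0,0.06]]'
python3 -m pendant '[[1,0.59,-0.93,0,0,0,0.06],[1,0.59,-0.93,0,0,0,0.06],[1,0.59,-0.93,0,0,0,0.06],[1,0.59,-0.93,0,0,0,0.06],[1,0.59,-0.93,0,0,0,0.06],[1,0.59,-0.93,0,0,0,0.06],[1,0.59,-0.93,0,0,0,0.06],[1,0,0,0,0,0,0]]'; done
cat >> h.py <<'E'
from scipy.spatial.transform import Rotation as Ro
O=np.array([.5721,-.1139]);A=np.radians(-95.7);ax=np.array([np.cos(A),np.sin(A)]);ay=np.array([-ax[1],ax[0]])
def st(tgt=None,yaw=None,z=None):
    o=env.get_obs();p=np.array(o['ee_pos']);R=Ro.from_rotvec(o['tool_rot']).as_matrix();Y=np.degrees(np.arctan2(R[1,1],R[0,1]))%180
    print('t',round(float(o['clock']),2),'p',p.round(4),'yaw',Y.round(1),'tilt',R[:,2].round(3),'lane',((p[:2]-O)@ax).round(4),((p[:2]-O)@ay).round(4),'w',round(float(o['gripper_width']),4),'F',np.round(o['wrist_force'],1))
    if tgt is not None: print('units dxy',((np.array(tgt)-p[:2])/.025).round(2),'dz',None if z is None else (z-p[2])/.025,'rz',None if yaw is None else (yaw-Y)/5)
E
python3 -c "
from h import *
st([.5913,.0446],76.5,.014)"
```

```text
clock: 1.15
ee_pos: [0.3532, 0.4191, 0.2345]
tool_rot: [-0.512, -3.099, 0.001]
wrist_force: [-0.5, -0.1, -0.2]
gripper_width: 0.0919
grip_force: 0.0
clock: 2.15
ee_pos: [0.4711, 0.2332, 0.2345]
tool_rot: [-0.447, -3.109, 0.0]
wrist_force: [0.9, -0.4, -0.7]
gripper_width: 0.092
grip_force: 0.0
clock: 3.15
ee_pos: [0.5748, 0.0685, 0.2343]
tool_rot: [-0.397, -3.116, 0.002]
wrist_force: [-0.2, -0.7, -0.3]
gripper_width: 0.0917
grip_force: 0.0
t 3.15 p [0.5748 0.0685 0.2343] yaw 75.5 tilt [-0.    -0.001 -1.   ] lane -0.1818 -0.0154 w 0.0917 F [-0.2 -0.7 -0.3]
units dxy [ 0.66 -0.96] dz -8.81085090481554 rz 0.20700475575508506
```

```bash

python3 -m pendant '[[1,0.66,-0.96,0,0,0,0.2],[1,0,0,-1,0,0,0],[1,0,0,-1,0,0,0],[1,0,0,-1,0,0,0],[1,0,0,-1,0,0,0],[1,0,0,-1,0,0,0],[1,0,0,0,0,0,0]]' 
python3 -c "
from h import *
st([.5913,.0446],76.5,.014)"
python3 -m pendant '[[1,0,0,-1,0,0,0],[1,0,0,-1,0,0,0],[1,0,0,-1,0,0,0],[1,0,0,-0.8,0,0,0],[0.3,0,0,0,0,0,0],[0.2,0,0,0,0,0,0],[0.1,0,0,0,0,0,0],[0,0,0,0,0,0,0]]' 8 
python3 -c "
from h import *
st([.5913,.0446],76.5,.014)
crop('top',185,80,250,160,3.2,'crop2.png')"
```

```text
clock: 4.03
ee_pos: [0.5882, 0.0485, 0.1077]
tool_rot: [-0.361, -3.116, 0.0]
wrist_force: [0.1, 0.2, 0.8]
gripper_width: 0.0918
grip_force: 0.0
t 4.03 p [0.5882 0.0485 0.1077] yaw 76.8 tilt [-0.005  0.    -1.   ] lane -0.1632 -0.0001 w 0.0918 F [0.1 0.2 0.8]
units dxy [ 0.13 -0.16] dz -3.747918678999719 rz -0.05930699623834812
clock: 5.03
ee_pos: [0.5914, 0.0473, 0.0157]
tool_rot: [0.364, 3.119, 0.0]
wrist_force: [0.4, -0.5, 3.3]
gripper_width: 0.0597
grip_force: 8.0
t 5.03 p [0.5914 0.0473 0.0157] yaw 76.7 tilt [ 0.002  0.    -1.   ] lane -0.1623 0.0032 w 0.0597 F [ 0.4 -0.5  3.3]
units dxy [-0.   -0.11] dz -0.0682627621726558 rz -0.04010276814650808
```

View pics/crop2.png

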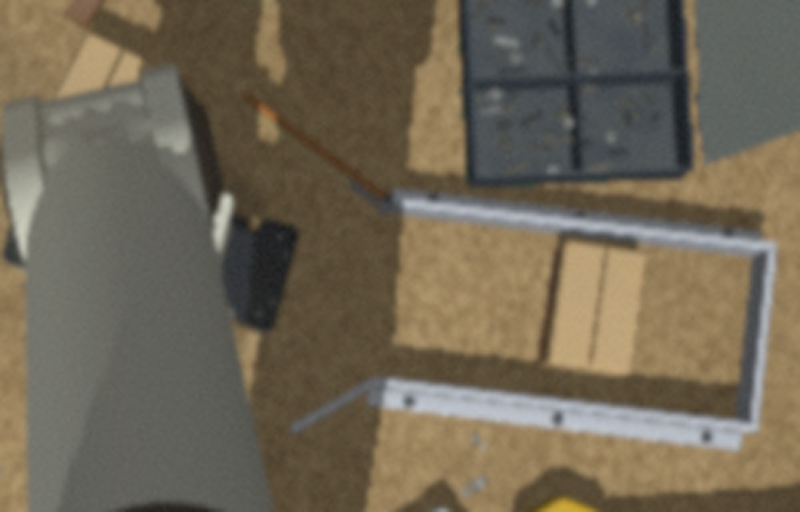

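b is gripped at 59.7 mm and 8 N. The arm hides it in the picture, and the lane, a, the gate and the wing look unchanged. Now I'll slide it toward the mouth.

```bash

python3 -m pendant '[[0,-0.1,-0.5,0,0,0,0.3],[0,-0.1,-0.8,0,0,0,0.3],[0,-0.1,-0.8,0,0,0,0.3],[0,-0.1,-0.8,0,0,0,0.3],[0,-0.1,-0.8,0,0,0,0.3],[0,-0.1,-0.8,0,0,0,0],[0,-0.1,-0.8,0,0,0,0],[0,0,0,0,0,0,0]]' 
python3 -c "
from h import *
st(O+.15*ax,84.3,.0155)"
```

```text
clock: 6.08
ee_pos: [0.5737, -0.0888, 0.0157]
tool_rot: [0.164, 3.136, -0.004]
wrist_force: [-0.3, -4.6, 6.6]
gripper_width: 0.06
grip_force: 8.0
t 6.08 p [ 0.5737 -0.0888  0.0157] yaw 84.0 tilt [ 0.002 -0.002 -1.   ] lane -0.0251 -0.0009 w 0.06 F [-0.3 -4.6  6.6]
units dxy [-0.66 -6.97] dz -0.008210579716161626 rz 0.05967977798045752
```

```bash

python3 -m pendant '[[0,-0.07,-0.7,0,0,0,0.06],[0,-0.07,-0.7,0,0,0,0],[0,-0.07,-0.7,0,0,0,0],[0,-0.07,-0.7,0,0,0,0],[0,-0.07,-0.7,0,0,0,0],[0,0,0,0,0,0,0]]' 
python3 -m pendant '[[0,-0.07,-0.7,0,0,0,0],[0,-0.07,-0.7,0,0,0,0],[0,-0.07,-0.7,0,0,0,0],[0,-0.07,-0.7,0,0,0,0],[0,-0.07,-0.6,0,0,0,0],[0,0,0,0,0,0,0]]' 
python3 -c "
from h import *
st(O+.15*ax,84.3,.0155)"
```

```text
clock: 6.82
ee_pos: [0.5649, -0.1757, 0.0157]
tool_rot: [0.155, 3.136, -0.003]
wrist_force: [-0.3, -2.9, 5.7]
gripper_width: 0.06
grip_force: 8.0
clock: 7.58
ee_pos: [0.556, -0.2601, 0.0156]
tool_rot: [0.154, 3.136, -0.002]
wrist_force: [-0.2, -2.1, 5.4]
gripper_width: 0.0598
grip_force: 8.1
t 7.58 p [ 0.556  -0.2601  0.0156] yaw 84.4 tilt [ 0.002 -0.002 -1.   ] lane 0.1471 -0.0015 w 0.0598 F [-0.2 -2.1  5.4]
units dxy [ 0.05 -0.12] dz -0.005110623632562095 rz -0.01833385750355774
```

```bash

python3 -m pendant '[[0.5,0,0,0,0,0,0],[0.5,0,0,0,0,0,0],[0.5,0,0,0.5,0,0,0],[0.5,0,0,1,0,0,0],[0.5,0,0,1,0,0,0],[0.5,0,0,1,0,0,0],[0.5,0,0,1,0,0,0],[0.5,0,0.5,0.5,0,0,0]]' 
python3 -m pendant '[[1,-0.2,1,0,0,0,0.35],[1,-0.2,1,0,0,0,0.35],[1,-0.2,1,0,0,0,0.35],[1,-0.2,1,0,0,0,0.35],[1,-0.2,1,0,0,0,0.35],[1,-0.2,1,0,0,0,0.35],[1,-0.2,1,0,0,0,0.35],[1,-0.2,1,0,0,0,0.35]]' 
python3 -m pendant '[[1,-0.2,1,0,0,0,0.3],[1,-0.2,1,0,0,0,0.3],[1,-0.2,1,0,0,0,0.3],[1,-0.2,1,0,0,0,0.3],[1,-0.2,1,0,0,0,0.3],[1,-0.1,0.8,0,0,0,0.2],[1,0,0,0,0,0,0],[1,0,0,0,0,0,0]]' 
python3 -c "
from h import *
st([.4882,.0966],107.1,.0155)
im=env.capture('wrist')[:,:,::-1];cv2.imwrite('pics/w1.png',im)
crop('top',185,80,250,160,3.2,'crop3.png')"
```

```text
clock: 8.57
ee_pos: [0.5561, -0.2464, 0.1418]
tool_rot: [0.154, 3.136, -0.003]
wrist_force: [0.4, -0.1, -0.5]
gripper_width: 0.0689
grip_force: 0.0
clock: 9.57
ee_pos: [0.5154, -0.0435, 0.1398]
tool_rot: [-0.236, 3.133, 0.0]
wrist_force: [-0.4, -0.6, -0.3]
gripper_width: 0.0918
grip_force: 0.0
clock: 10.58
ee_pos: [0.4884, 0.099, 0.1396]
tool_rot: [0.463, -3.107, 0.001]
wrist_force: [-0.3, -1.1, 0.3]
gripper_width: 0.0921
grip_force: 0.0
t 10.57 p [0.4884 0.099  0.1396] yaw 107.0 tilt [-0.    -0.001 -1.   ] lane -0.2035 -0.1045 w 0.0921 F [-0.3 -1.1  0.3]
units dxy [-0.01 -0.1 ] dz -4.965117986179036 rz 0.027004066501010015
```

View pics/crop3.png

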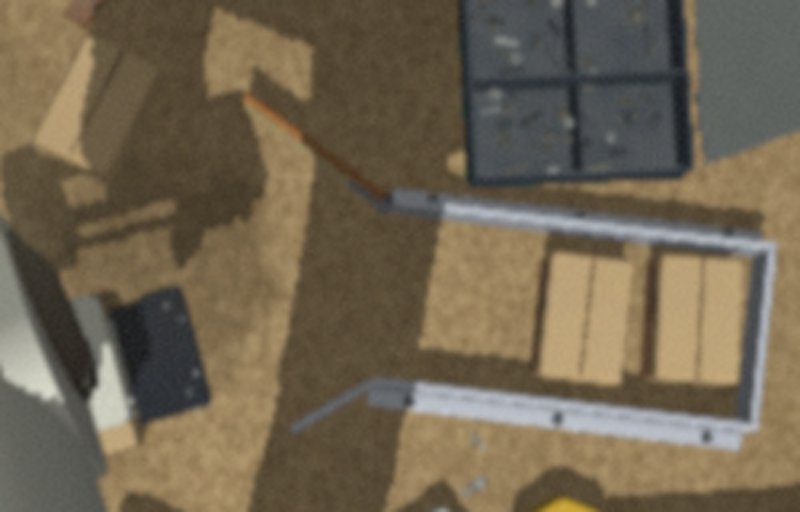

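View pics/w1.png

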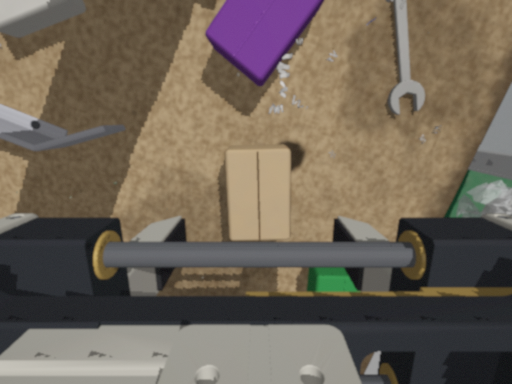

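b is square in the lane at (585,318), and a is near the stop at (700,305). The wrist view shows c centred between the fingers and aligned with them, at (258,195). Now I'll grip c and slide it in front of the mouth.

```bash

python3 -m pendant '[[1,0,-0.1,-1,0,0,0],[1,0,0,-1,0,0,0],[1,0,0,-1,0,0,0],[1,0,0,-1,0,0,0],[1,0,0,-0.95,0,0,0],[0.3,0,0,0,0,0,0],[0.1,0,0,0,0,0,0],[0,0,0,0,0,0,0]]' 8 
python3 -m pendant '[[0,0,0,0,0,0,0],[0,0.3,-0.3,0,0,0,-0.3],[0,0.5,-0.5,0,0,0,-0.6],[0,0.6,-0.6,0,0,0,-0.7],[0,0.6,-0.6,0,0,0,-0.7],[0,0.6,-0.6,0,0,0,-0.8],[0,0.6,-0.6,0,0,0,-0.8],[0,0.5,-0.5,0,0,0,-0.6]]' 
python3 -c "
from h import *
st(O+.052*ax,84.3,.0155)"
```

```text
clock: 11.68
ee_pos: [0.4891, 0.0973, 0.017]
tool_rot: [-0.464, 3.105, -0.0]
wrist_force: [0.5, -0.9, 1.0]
gripper_width: 0.0662
grip_force: 0.0
clock: 12.68
ee_pos: [0.5812, 0.0053, 0.0168]
tool_rot: [0.153, 3.138, 0.002]
wrist_force: [-2.5, 2.5, 7.0]
gripper_width: 0.0601
grip_force: 8.0
t 12.68 p [0.5812 0.0053 0.0168] yaw 84.4 tilt [ 0.     0.001 -1.   ] lane -0.1195 -0.0028 w 0.0601 F [-2.5  2.5  7. ]
units dxy [-0.57 -6.84] dz -0.05340379556890332 rz -0.023545837018781414
```

```bash

python3 -m pendant '[[0,-0.06,-0.7,0,0,0,0],[0,-0.06,-0.7,0,0,0,0],[0,-0.06,-0.7,0,0,0,0],[0,-0.06,-0.7,0,0,0,0],[0,-0.06,-0.7,0,0,0,0],[0,-0.06,-0.7,0,0,0,0],[0,-0.06,-0.7,0,0,0,0],[0,-0.06,-0.7,0,0,0,0]]'
python3 -m pendant '[[0,-0.06,-0.6,0,0,0,0],[0,-0.06,-0.6,0,0,0,0],[0,0,0,0,0,0,0],[0,0,0,0,0,0,0]]'
python3 -c "
from h import *
st(O+.052*ax,84.3,.0155)"
python3 -m pendant '[[0.5,0,0,0,0,0,0],[0.5,0,0,0,0,0,0],[0.5,0,0,0.5,0,0,0],[0.5,0,0,1,0,0,0],[0.5,0,0,1,0,0,0],[0.5,0,0,1,0,0,0],[-1,0,0,1,0,0,0],[-1,0,0,0,0,0,0]]' 
python3 - <<'E'
from h import *
st()
# gate push targets: finger centre on outer face, lane frame, radius r along gate, offset e behind face
h=np.array([-.005,.0655])
for q in (2.08,1.57,1.0,.5,.1,0):
    u=np.array([-np.sin(q),-np.cos(q)]); n=np.array([np.cos(q),-np.sin(q)])  # closing direction: -d u/dq = (cos q, -sin q)
    for e in (.035,.015):
        p=h+.075*u-e*n; print(q,e,p.round(3),'world',(O+p[0]*ax+p[1]*ay).round(3))
E
```

```text
clock: 13.68
ee_pos: [0.569, -0.1348, 0.0169]
tool_rot: [0.148, 3.136, 0.002]
wrist_force: [1.0, 4.9, 7.3]
gripper_width: 0.06
grip_force: 8.0
clock: 14.18
ee_pos: [0.5655, -0.1679, 0.0168]
tool_rot: [0.152, 3.137, -0.003]
wrist_force: [-0.3, -2.6, 5.4]
gripper_width: 0.0604
grip_force: 8.0
t 14.18 p [ 0.5655 -0.1679  0.0168] yaw 84.5 tilt [ 0.001 -0.002 -1.   ] lane 0.0544 -0.0012 w 0.0604 F [-0.3 -2.6  5.4]
units dxy [0.06 0.09] dz -0.053989456597188235 rz -0.03144702070911478
clock: 15.18
ee_pos: [0.5674, -0.1655, 0.1312]
tool_rot: [0.149, 3.133, -0.002]
wrist_force: [-0.2, -0.6, -0.6]
gripper_width: 0.0535
grip_force: 0.0
t 15.18 p [ 0.5674 -0.1655  0.1312] yaw 84.5 tilt [ 0.005 -0.001 -1.   ] lane 0.0518 0.0005 w 0.0535 F [-0.2 -0.6 -0.6]
2.08 0.035 [-0.053  0.133] world [ 0.709 -0.074]
2.08 0.015 [-0.063  0.115] world [ 0.693 -0.062]
1.57 0.035 [-0.08  0.1 ] world [ 0.68  -0.044]
1.57 0.015 [-0.08  0.08] world [ 0.66  -0.042]
1.0 0.035 [-0.087  0.054] world [ 0.635 -0.033]
1.0 0.015 [-0.076  0.038] world [ 0.617 -0.042]
0.5 0.035 [-0.072  0.016] world [ 0.596 -0.044]
0.5 0.015 [-0.054  0.007] world [ 0.584 -0.061]
0.1 0.035 [-0.047 -0.006] world [ 0.571 -0.066]
0.1 0.015 [-0.027 -0.008] world [ 0.567 -0.086]
0 0.035 [-0.04  -0.009] world [ 0.567 -0.073]
0 0.015 [-0.02  -0.009] world [ 0.565 -0.093]
```

```bash

python3 -m pendant '[[-1,0.8,0.5,0.3,0,0,0],[-1,0.88,0.56,0,0,0,0],[-1,0.88,0.56,0,0,0,0],[-1,0.88,0.56,0,0,0,0],[-1,0.88,0.56,0,0,0,0],[-1,0.88,0.56,0,0,0,0],[-1,0.88,0.56,0,0,0,0],[-1,0,0,0,0,0,0]]'
python3 -c "
from h import *
st([.7193,-.0688],84.3,.025)
crop('top',185,80,250,160,3.2,'crop4.png')"
```

```text
clock: 16.18
ee_pos: [0.718, -0.0659, 0.1346]
tool_rot: [-0.145, -3.137, -0.003]
wrist_force: [-0.0, -0.4, -0.4]
gripper_width: 0.0006
grip_force: 0.0
t 16.18 p [ 0.718  -0.0659  0.1346] yaw 84.7 tilt [-0.001  0.002 -1.   ] lane -0.0622 0.1404 w 0.0006 F [-0.  -0.4 -0.4]
units dxy [ 0.05 -0.11] dz -4.385187319927335 rz -0.07943863968136781
```

View pics/crop4.png

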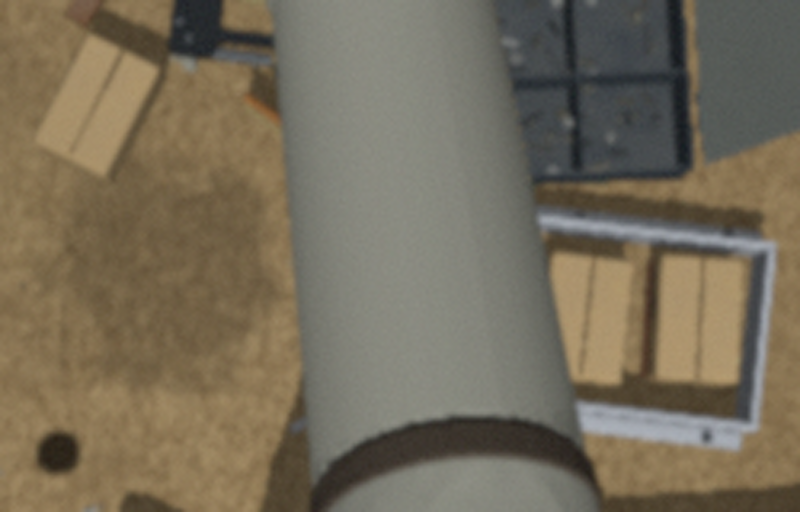

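d is unmoved at (98,105) and the gate tip is still at (250,97). The arm hides c. Now I'll lower the closed fingers behind the gate and sweep it.

```bash

python3 -m pendant '[[-1,0.1,-0.1,-0.8,0,0,0],[-1,0,0,-1,0,0,0],[-1,0,0,-1,0,0,0],[-1,0,0,-1,0,0,0],[-1,0,0,-0.5,0,0,0],[-1,0,0,0,0,0,0]]'
python3 -m pendant '[[-1,-0.5,0.25,0,0,0,0],[-1,-0.5,0.25,0,0,0,0],[-1,-0.5,0.25,0,0,0,0],[-1,-0.5,0.25,0,0,0,0],[-1,-0.5,0.25,0,0,0,0],[-1,-0.5,0.03,0,0,0,0],[-1,-0.5,0.03,0,0,0,0],[-1,-0.5,0.03,0,0,0,0]]'
python3 -m pendant '[[-1,-0.47,-0.2,0,0,0,0],[-1,-0.47,-0.22,0,0,0,0],[-1,-0.47,-0.22,0,0,0,0],[-1,0,0,0,0,0,0]]'
python3 -c "
from h import *
st(O-.04*ax-.0065*ay,84.3,.025)"
```

```text
clock: 16.98
ee_pos: [0.719, -0.0715, 0.0268]
tool_rot: [-0.151, -3.135, -0.0]
wrist_force: [0.1, 0.8, -0.3]
gripper_width: 0.0004
grip_force: 0.0
clock: 17.98
ee_pos: [0.6194, -0.0378, 0.0286]
tool_rot: [0.151, 3.138, 0.0]
wrist_force: [2.0, -0.3, -0.3]
gripper_width: 0.0003
grip_force: 0.6
clock: 18.48
ee_pos: [0.5831, -0.0549, 0.0282]
tool_rot: [-0.153, -3.136, 0.001]
wrist_force: [0.5, 0.2, -0.5]
gripper_width: 0.0008
grip_force: 0.0
t 18.48 p [ 0.5831 -0.0549  0.0282] yaw 84.4 tilt [-0.002 -0.001 -1.   ] lane -0.0598 0.0051 w 0.0008 F [ 0.5  0.2 -0.5]
units dxy [-0.54 -0.74] dz -0.12751624823572213 rz -0.025447540338191743
```

```bash

python3 -m pendant '[[-1,-0.2,-0.25,0,0,0,0],[-1,-0.2,-0.25,0,0,0,0],[-1,-0.2,-0.25,0,0,0,0],[-1,-0.2,-0.25,0,0,0,0],[-1,-0.1,-0.2,0,0,0,0],[-1,0,0,0,0,0,0]]'
python3 -m pendant '[[-1,0,-0.1,0,0,0,0],[-1,0,0,0,0,0,0]]'
python3 -m pendant '[[-1,0,-0.1,0,0,0,0],[-1,0,0,0,0,0,0]]'
python3 -c "
from h import *
st()"
```

```text
clock: 19.23
ee_pos: [0.5619, -0.0846, 0.0284]
tool_rot: [-0.152, -3.137, 0.001]
wrist_force: [-1.3, -0.3, 0.2]
gripper_width: 0.0005
grip_force: 0.0
clock: 19.48
ee_pos: [0.5623, -0.0862, 0.0284]
tool_rot: [-0.15, -3.138, -0.0]
wrist_force: [-0.0, 0.1, 0.1]
gripper_width: 0.0002
grip_force: 0.0
clock: 19.73
ee_pos: [0.5624, -0.0887, 0.0284]
tool_rot: [-0.15, -3.138, -0.0]
wrist_force: [-0.0, 0.5, 0.2]
gripper_width: 0.0001
grip_force: 0.2
t 19.73 p [ 0.5624 -0.0887  0.0284] yaw 84.5 tilt [-0.  0. -1.] lane -0.0241 -0.0122 w 0.0001 F [-0.   0.5  0.2]
```

```bash
for i in 1; do
python3 -m pendant '[[-1,0,-0.1,0,0,0,0],[-1,0,0,0,0,0,0]]'|grep -E "ee_pos|wrist"
python3 -m pendant '[[-1,0,-0.1,0,0,0,0],[-1,0,0,0,0,0,0]]'|grep -E "ee_pos|wrist"
python3 -m pendant '[[-1,0,-0.1,0,0,0,0],[-1,0,0,0,0,0,0]]'|grep -E "ee_pos|wrist";done
```

```text
ee_pos: [0.5624, -0.0889, 0.0284]
wrist_force: [0.1, 5.7, 0.8]
ee_pos: [0.5623, -0.089, 0.0284]
wrist_force: [-0.7, 9.1, 0.9]
ee_pos: [0.5623, -0.0891, 0.0285]
wrist_force: [-2.0, 13.3, 2.9]
```

The gate has come up against its stop: the force rose to 13 N with no further travel. Now I'll back off, retreat and check.

```bash

python3 -m pendant '[[-1,0,0.5,0,0,0,0],[-1,0,0.7,0,0,0,0],[-1,0,0.3,0.5,0,0,0],[-1,0,0,1,0,0,0],[-1,0,0,1,0,0,0],[-1,0,0,1,0,0,0],[-1,-0.3,1,1,0,0,0],[-1,-0.3,1,0.5,0,0,0]]'
python3 -m pendant '[[-1,-0.3,1,0.3,0,0,0],[-1,-0.3,1,0,0,0,0],[-1,-0.3,1,0,0,0,0],[-1,-0.3,1,0,0,0,0],[-1,-0.3,1,0,0,0,0],[-1,-0.3,1,0,0,0,0],[-1,-0.3,1,0,0,0,0],[-1,0,0,0,0,0,0]]'
python3 -c "
from h import *
st()
crop('top',185,80,250,160,3.2,'crop5.png')"
```

```text
clock: 21.48
ee_pos: [0.5484, -0.0087, 0.156]
tool_rot: [0.153, 3.134, -0.001]
wrist_force: [0.3, -0.3, -0.1]
gripper_width: 0.0006
grip_force: 0.0
clock: 22.48
ee_pos: [0.4945, 0.1685, 0.162]
tool_rot: [0.144, 3.137, 0.001]
wrist_force: [-0.4, 0.1, 0.1]
gripper_width: 0.0005
grip_force: 0.0
t 22.48 p [0.4945 0.1685 0.162 ] yaw 84.7 tilt [ 0.001  0.001 -1.   ] lane -0.2733 -0.1053 w 0.0005 F [-0.4  0.1  0.1]
```

View pics/crop5.png

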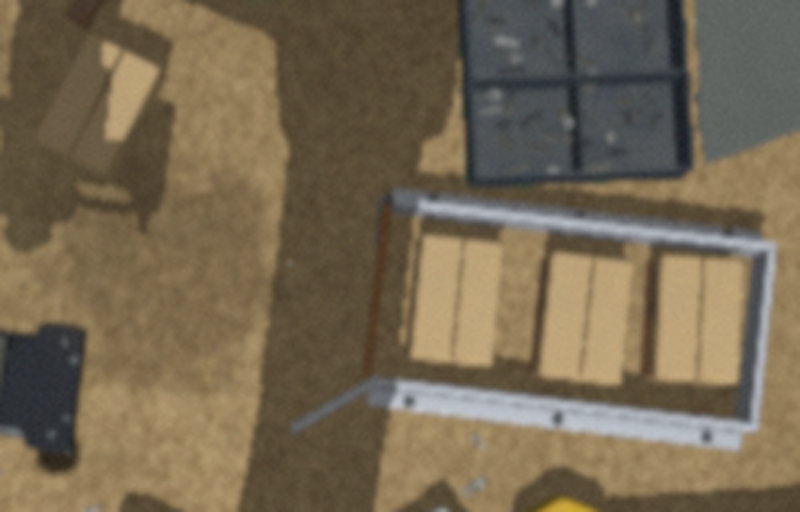

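The picture shows three cartons in the lane, at (455,300), (585,318) and (700,318). The gate lies across the mouth from (388,200) to (370,376), and d is unmoved. I'll check the gate angle in numbers before handing in.

```bash
python3 - <<'E'
from h import *
f=lambda p,z:w('top',c2n(p,185,80,3.2),z)
d=f((370,376),.043)-f((388,200),.043);q=np.arctan2(-d@ax,-d@ay);print('q',q)
for p in [(455,300),(585,318),(700,318)]:
    c=f(p,.045)-O;print((c@ax).round(3),(c@ay).round(3))
if abs(q)<.07: print(env.close_job())
E
```

```text
q -0.020512174694459647
0.054 -0.001
0.147 -0.003
0.228 0.008
the job is handed in; nothing more can be done
None
```

The lane holds a batch of three cartons (a, b and c), measured at 54, 147 and 228 mm past the mouth, with the gate shut against its stop; d is where it started, I never went near the white box or tape measure, and the job is handed in at about 22 s with no verdict returned.

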